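# Square up a case corner with a braced corner square and hold it

## Robot

A 6-joint arm with a two-finger parallel gripper is mounted at the origin on the work surface. World frame = base frame: x ahead of the robot, y to its left, z up, the work surface at z = 0. Lengths are in mm, angles in rad, forces in N, time in s.
With the tool pointing down it reaches from about 275 to 825 mm from the base axis. Payload 4.9 kg.
Tool frame: the origin (TCP) lies at the very end of the fingers, on their centre line; the grasp point (between the pads) lies 19 mm behind it; z points along the fingers, y is the direction in which the jaws open and shut (so a half turn about z gives the same grasp; the last joint's range is limited). The gripper opens to 85 mm and grips with 20 to 120 N. Pads are 22 mm wide; open, the fingers measure 114 mm over their backs; the gripper's body (76 mm by 85 mm) begins 54 mm behind the grasp point. The pads swing forward as they close: fully open they stand 13 mm farther back than shut.
Start: joints at [1.191, 0.326, -0.193, 1.052, 0, 1.437], TCP at [133.826, 533.488, 231.281] pointing down, gripper open.
Joint ranges: [-2.65, 2.65], [-0.97, 1.79], [-1.3, 1.35], [-1.93, 2.1], [-1.47, 1.37], [-3.14, 3.14]. Speed limits (rad/s): [2.57, 2.57, 3.14, 3.14, 3.14, 3.14].

## Interface

Orientations are given as [roll, pitch, yaw] about the fixed x, y, z axes, in that order (R = Rz(yaw) Ry(pitch) Rx(roll)).
In Python, from bench import bot, solve_ik, imaging gives the robot as it stands. Calls block until the motion is done:
- bot.move_ptp(position, orientation): joint-space move of the TCP to a pose.
- bot.movel(position, rot=None, max_speed=150, threshold=None): straight line of the TCP; rot=None keeps the orientation; max_speed is the mean speed in mm/s. With threshold (N) it stops when the force on the tool has changed by that much, and returns True; else False.
- bot.move_j(angles): joint-space move.
- bot.grip(opening, effort=None): opening from 0.0 (shut) to 1.0 (fully open); effort is the grip in N (None keeps the last); returns when the fingers have stopped.
- bot.dwell(seconds).
- solve_ik(position, orientation): joint angles nearest the present ones, or None.
- bot.get_state(): the state.
- imaging.capture(name): name is "scene" or "side" or "wrist"; returns the picture (384x512x3 uint8, blue, green, red); there is no depth.
- imaging.camera_model(name): a dict with "K" (3x3 intrinsics, pixels), "position" and "rotation" of the camera in the world. Camera axes: x right, y up, looking along -z (the intrinsics and any distortion apply to the point x, -y, -z); pixel columns grow to the right and rows downward; lengths in mm; the calibration is good to about 2 mm. A picture is of the moment at which its call begins: read the wrist's pose just before it. camera_model takes no time and is no camera call; for the wrist camera it gives the pose at the moment of the call.
A pose or a line that the arm cannot do raises bot.IKError and nothing moves.
- bot.sign_off(): hands the job in, once; it reports no verdict.
The state is a dict: "t": time; "qpos": joint angles; "joint_velocities": joint speeds; "effort": joint torques, N m; "tcp_pos": TCP position; "orientation": TCP orientation; "contact_force": force on the tool from outside, world axes, zero at the start; "wrist_torque": the same for the moment, N m; "opening": opening from 0.0 (shut) to 1.0 (fully open).
Only numpy, scipy, OpenCV 4.12 (cv2) and the standard library are available. Lean on these libraries where they do the work, as an engineer would, in place of code of your own. Each camera call takes 0.05 s, during which the arm holds its last target.

## Task

The thin end panel of the plywood case on the white glue-up board leans inwards and its glue is still wet: pick up the aluminium corner square (its red brace is the grip), lay it flat on the board and press it right into the inside corner, until one leg is flush along the clamped long panel and the other has swung the end panel out flush against it, at a right angle and not forced past it. Finish while still gripping the square and pressing it firmly home against both panels (do not let go, the glue has yet to grab), and leave the other things on the bench where they are.

Things in the scene. Friction and masses are not known exactly. Their poses are not given: they have to be found in the camera images.
- square: Loose corner square, 0.2-0.4 kg, lying flat: two aluminium legs at right angles, each 140 mm long from the heel, 24 wide, 20 high, joined near the tips by a red brace 20 mm thick, 24 high, 158 long. Origin on the underside, under the brace's middle. The legs point along its +x and +y from the heel at (-70, -70) mm. The brace runs along (-1, 1): grip from above, fingers closing along (1, 1).
- square_heel (a point): The heel: point on the square's underside where the planes of its two outer faces meet; axes as the square's. The outer faces (plane y = 0 along the x leg, plane x = 0 along the y leg, in these axes) go against the panels. The heel itself is cut out 14 x 14 mm for glue squeeze-out. Between the brace and the legs' inner corner are 55 mm of open space for a finger.
- corner (a point): Inside corner of the case, on top of the white glue-up board, 12 mm above the bench. +x runs along the inner face of the long panel; +y is where the end panel's inner face lies when square; z up; free space at +x, +y. Home: the heel is here and the square's axes match these. The fixed board spans x -50 to 240, y -50 to 220 mm in these axes. Brass weight near x 205, y 190 mm.
- long_panel: Fixed plywood panel, 239 x 9 x 70 mm high, standing on the board, clamped to a dark fence behind it. Origin at the inside corner, on the board; inner face is its plane y = 0, x from -9 to 230 mm. A red bar clamp sits over it at x = 205 mm: its jaw reaches 16 mm inwards over the panel's top 17 mm and the jaw rises 17 mm above the panel.
- end_joint (a joint): Angle of the end panel about the inside corner's upright line: 0 at a right angle to the long panel, negative (about -0.14 to -0.06 rad at the start) when it leans in, positive when pushed past square. It turns stiffly (0.22 N m: 1.6 N at the tip of the square's leg) and stays where left. Press into both panels together: pushing on this one alone twists it past square. Range -0.2 to 0.15.
- end_panel: Plywood end panel, 180 mm long, 9 mm thick, 70 mm high, standing on edge. Origin at the inside corner, on the board; its inner face is its own plane x = 0 and it extends along its own +y. It turns about its origin with end_joint.
- ink_bottle: Bystander: black bottle with yellow cap, 58 mm across, 150 mm high, on the green mat. Origin under its centre.
- ink_stone: Bystander: black ink stone, 125 x 75 x 20 mm, a brush across it, on the green mat. Origin under its centre.
- glue_jar: Bystander: white lidded jar, 72 mm across, 84 mm high. Origin under its centre.
- paperweight: Bystander: dark wooden paperweight, 40 x 150 x 22 mm. Origin under its centre.
- bone_folder: Bystander: white bone folder, 25 x 150 x 5 mm. Origin under its centre.
- brass_weight: Bystander: brass weight, 36 mm across, 35 mm high, standing on the glue-up board near its outer corner (about x 205, y 190 mm in the axes of point corner). Origin under its centre.
Not all that is in view belongs to the job. Several things look just like the square: the one meant starts nearest to the robot's base.

How it is judged (in metres and radians):
On the way, in this order (a step that is already met when the one before it is completed fails the run):
1. the square is picked up in the gripper (contact force between the fingers and square above 2 N and height (world z) of square above 0.014 m), for 0.2 s.
2. the square is in the corner, gripped, touching both panels (contact force between the fingers and square above 2 N and contact force between square and long_panel above 1 N and contact force between square and end_panel above 1 N and horizontal distance between square_heel and corner below 0.005 m), for 0.2 s.
At the end, for the whole second after the job is handed in: The square, still gripped (over 12 N on the fingers) and at rest, is flat on the board (3 mm, 2 degrees), its heel within 3 mm of the inside corner, its leg within 1 degree of the long panel, pressed on each panel with over 1 N; the end panel is within 1 degree of square (contact force between the fingers and square above 12 N and contact force between square and long_panel above 1 N and contact force between square and end_panel above 1 N and horizontal distance between square_heel and corner below 0.003 m and z of square in the frame of corner below 0.003 m and angle between square's own z axis and vertical below 0.035 rad and angle between the x axis of square_heel and the x axis of corner, either way round below 0.0175 rad and value of joint end_joint between -0.0175 and 0.0175 rad and linear speed of square below 0.01 m/s); the arm keeps its last pose, push and grip.
It fails at once if the end panel is forced past square (over 3.4 degrees) (value of joint end_joint above 0.06 rad).
It fails at once if a bystander is moved by more than 25 mm (distance of any of ink_bottle, ink_stone, glue_jar, paperweight, bone_folder, brass_weight from where it was at the start of the episode above 0.025 m).
It fails at once if an upright bystander is tipped (angle between any of ink_bottle, glue_jar, brass_weight's own z axis and vertical above 0.5 rad).
It also fails if it takes over 48 s, if anything falls off the work surface, if the arm or the gripper's body presses on something with over 40 N, if the wrist force passes 120 N, or if a joint passes its speed limit or range.

## Working session

There is one attempt and no reset: what is moved stays moved. The work goes in short steps, each a Python script; the robot and the scene stay as the last script left them, time stands still between calls to the robot, and variables do not carry over. Pictures are saved under pics/ and viewed, and the job is handed in when it is done.

```bash
ls; mkdir -p pics; python3 - <<'E'
from bench import bot, imaging
import cv2
for n in("scene","side","wrist"):
    m=imaging.camera_model(n); im=imaging.capture(n); cv2.imwrite(f"pics/{n}0.png",im)
    print(n,{k:(v.tolist() if hasattr(v,'tolist') else v) for k,v in m.items()})
print(bot.get_state())
E
```

```text
pics
scene {'K': [[367.9325673786592, 0.0, 259.81860297260954], [0.0, 367.9325673786592, 193.60529217387185], [0.0, 0.0, 1.0]], 'position': [1165.1846718687254, -532.1152081362161, 1237.3657736033758], 'rotation': [0.5688089661021996, -0.0005996809289148253, 0.904085501736837]}
side {'K': [[347.0784387265167, 0.0, 255.43578591214572], [0.0, 347.0784387265167, 188.58216110790485], [0.0, 0.0, 1.0]], 'position': [474.11722787886896, -898.9457402513552, 1084.6246253228646], 'rotation': [0.6811039142733486, 0.01784045239246046, -0.15198588919152262]}
wrist {'K': [[289.8366508332991, 0.0, 253.81854326039493], [0.0, 289.8366508332991, 189.4349668620269], [0.0, 0.0, 1.0]], 'position': [64.52283860199793, 549.4637619709273, 373.2771387872702], 'rotation': [-0.2854814591041823, 0.002178047650114978, 1.3236663053060527]}
{'t': 0.15, 'qpos': array([ 1.19076362e+00,  3.26771055e-01, -1.93356901e-01,  1.05198685e+00,
        3.09190351e-05,  1.43657645e+00]), 'joint_velocities': array([-9.70432237e-04, -8.59546446e-04,  2.76222776e-03, -1.68848179e-03,
        4.80010408e-04, -8.12103034e-05]), 'effort': array([ 1.36958301e-03, -4.43705285e+01,  2.62664545e+01,  1.03849414e-02,
       -6.43339513e-05,  1.45369097e-05]), 'tcp_pos': array([133.66652586, 533.06022358, 230.68208116]), 'orientation': array([-3.14029017e+00, -2.07076302e-04,  2.89577967e+00]), 'contact_force': array([ 0.00172951,  0.69485037, -0.22092958]), 'wrist_torque': array([ 0.01224092,  0.00707968, -0.00527959]), 'opening': 1.0001767158028219}
```

View pics/scene0.png

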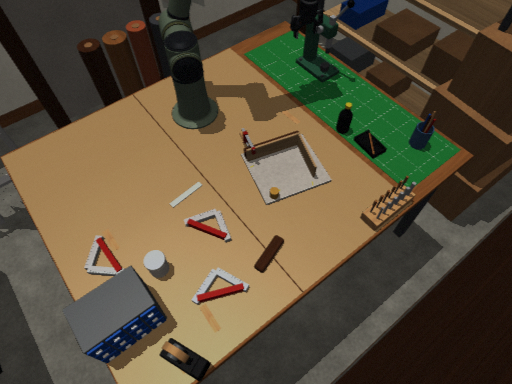

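View pics/side0.png

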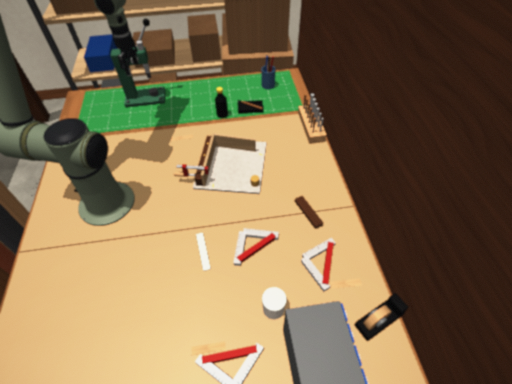

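View pics/wrist0.png

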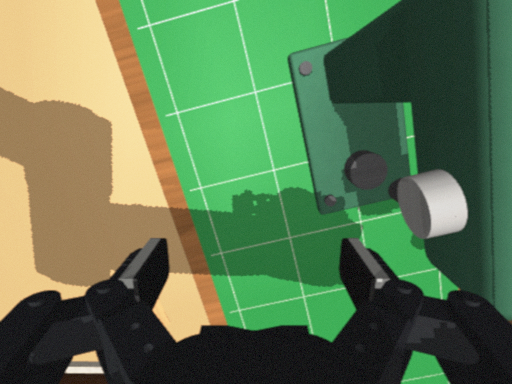

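The scene view shows three red-and-aluminium squares: A (208,225), B (103,258) and C (222,287). The board with the case is at (288,165). Next I'll cast rays to see which square is nearest the base.

```bash
cat > h.py <<'E'
import numpy as np, cv2
from scipy.spatial.transform import Rotation as R
from bench import bot, imaging, solve_ik
def ray(m,uv):
    K=np.array(m["K"]); uv=np.atleast_2d(uv).astype(float)
    d=np.c_[(uv[:,0]-K[0,2])/K[0,0], -(uv[:,1]-K[1,2])/K[1,1], -np.ones(len(uv))]
    return np.array(m["position"]), R.from_euler('xyz',m["rotation"]).apply(d)
def toplane(m,uv,z):
    p,d=ray(m,uv); return p+d*((z-p[2])/d[:,2])[:,None]
def proj(m,P):
    K=np.array(m["K"]); q=R.from_euler('xyz',m["rotation"]).inv().apply(np.atleast_2d(P)-np.array(m["position"]))
    return np.c_[K[0,0]*q[:,0]/-q[:,2]+K[0,2], K[1,1]*q[:,1]/q[:,2]+K[1,2]]
def redmask(im):
    h=cv2.cvtColor(im,cv2.COLOR_BGR2HSV)
    return (((h[...,0]<6)|(h[...,0]>174))&(h[...,1]>190)&(h[...,2]>80)).astype(np.uint8)
def snap(n,tag):
    m=imaging.camera_model(n); im=imaging.capture(n); cv2.imwrite(f"pics/{tag}.png",im); return m,im
E
python3 - <<'E'
from h import *
for n in("scene","side"):
    m=imaging.camera_model(n); im=cv2.imread(f"pics/{n}0.png")
    print(n,"base at",proj(m,[0,0,0]))
    cs,_=cv2.findContours(redmask(im),0,1)
    for c in cs:
        if cv2.contourArea(c)<30: continue
        r=cv2.minAreaRect(c); P=toplane(m,r[0],20)[0]
        b=cv2.boxPoints(r); e=toplane(m,[(b[0]+b[1])/2,(b[2]+b[3])/2] if np.linalg.norm(b[0]-b[1])<np.linalg.norm(b[1]-b[2]) else [(b[1]+b[2])/2,(b[3]+b[0])/2],22)
        print(np.round(r[0]),P.round(),"dist",np.hypot(*P[:2]).round(),"yaw",np.degrees(np.arctan2(*(e[1]-e[0])[1::-1])).round(1),"len",np.linalg.norm(e[1]-e[0]).round())
a=cv2.imread("pics/scene0.png"); 
c1=cv2.resize(a[195:255,170:250],None,fx=5,fy=5,interpolation=2);cv2.imwrite("pics/c1.png",c1)
c2=cv2.resize(a[120:210,230:340],None,fx=6,fy=6,interpolation=2);cv2.imwrite("pics/c2.png",c2)
m=imaging.camera_model("scene")
print(toplane(m,[[243,175],[300,132],[330,180],[268,201]],12).round())
E
```

```text
scene base at [[194.70349542 111.47086458]]
[220. 292.] [ 778. -397.   20.] dist 874.0 yaw -113.8 len 152.0
[109. 254.] [ 423. -631.   20.] dist 760.0 yaw 1.9 len 154.0
[207. 228.] [ 552. -298.   20.] dist 627.0 yaw 28.4 len 154.0
side base at [[106.62787005 202.58168281]]
[229. 355.] [ 419. -633.   20.] dist 759.0 yaw -178.0 len 147.0
[327. 263.] [ 776. -399.   20.] dist 872.0 yaw -112.7 len 148.0
[256. 247.] [ 549. -302.   20.] dist 627.0 yaw -151.2 len 146.0
[[437. -45.  12.]
 [406. 293.  12.]
 [674. 217.  12.]
 [597. -43.  12.]]
```

```bash
python3 - <<'E'
import cv2
a=cv2.imread("pics/c1.png");b=cv2.imread("pics/side0.png");print(a.shape)
cv2.imwrite("pics/c3.png",cv2.resize(b[125:205,170:280],None,fx=6,fy=6,interpolation=2))
E
```

```text
(300, 400, 3)
```

View pics/c1.png

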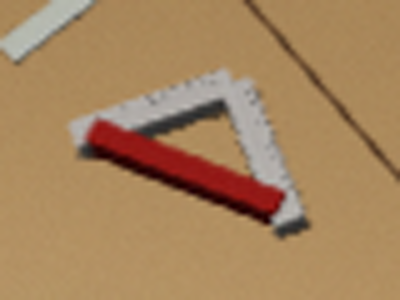

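View pics/c2.png

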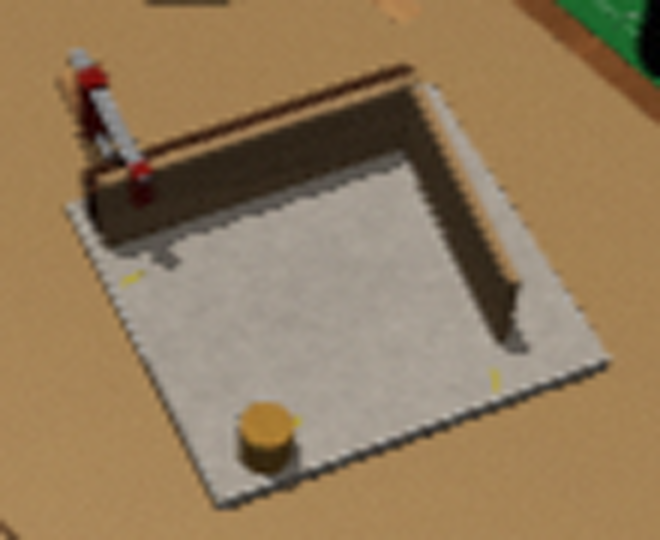

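View pics/c3.png

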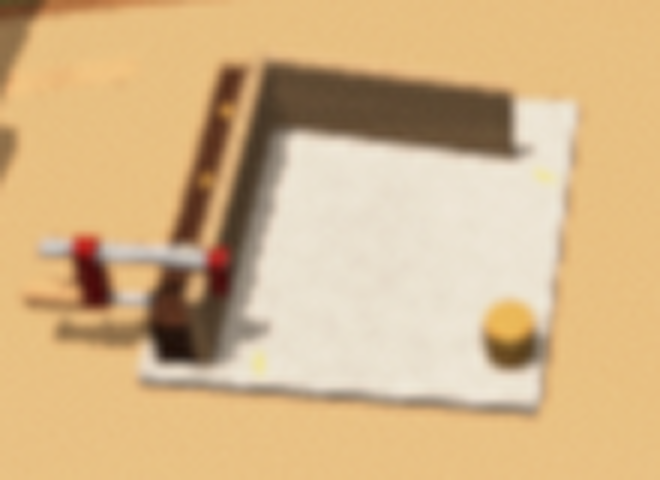

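Square A at (208,225) in the scene view is 627 mm from the base. B is at 760 mm and C at 873 mm, so A is the one meant. The crop confirms it: two white legs, a red brace, and the heel at about crop (235,75), i.e. scene (217,210). The case's inside corner is at crop (405,155). I'll work out rough poses next, then refine them with the wrist camera.

```bash
python3 - <<'E'
from h import *
m=imaging.camera_model("scene")
s=lambda x,y:[230+x/6,120+y/6]
P=toplane(m,[s(405,155),s(115,248),s(500,345)],12); print(P.round())
T=toplane(m,[s(110,178),s(405,78),s(425,88),s(517,278)],82);print("tops",T.round())
ms=imaging.camera_model("side"); q=lambda x,y:[170+x/6,125+y/6]
P2=toplane(ms,[q(280,128),q(205,358),q(512,155)],12);print(P2.round())
heel=toplane(m,[[170+237/5,195+73/5]],20);print("heel",heel)
print("board",toplane(ms,[q(578,102),q(540,410),q(140,378)],12).round())
st=bot.get_state()['qpos']
for ph in (0,):pass
E
```

```text
[[458. 232.  12.]
 [396.  17.  12.]
 [623. 172.  12.]]
tops [[391.  19.  82.]
 [447. 234.  82.]
 [462. 239.  82.]
 [622. 177.  82.]]
[[454. 230.  12.]
 [386.  18.  12.]
 [618. 173.  12.]]
heel [[ 510.86776999 -222.5157123    20.        ]]
board [[675. 220.  12.]
 [601. -63.  12.]
 [342.   8.  12.]]
```

```bash
python3 - <<'E'
from h import *
th=np.radians(-107); c=np.array([456,231]); Rz=np.array([[np.cos(th),-np.sin(th)],[np.sin(th),np.cos(th)]])
p=c+Rz@[70,70]; print(p)
bot.move_ptp([p[0],p[1],260],[np.pi,0,np.radians(-152)])
m,im=snap("wrist","w1"); np.save("w1.npy",m,allow_pickle=True)
bot.move_ptp([550,-300,220],[np.pi,0,np.radians(-152)])
m,im=snap("wrist","w2"); np.save("w2.npy",m,allow_pickle=True)
s=bot.get_state(); print(s['t'],s['tcp_pos'],s['qpos'])
E
```

```text
[502.47531359 143.59264775]
3.8333 [ 550.52951972 -298.6562877   220.29584646] [-6.14999493e-01  4.75381923e-01  5.86350137e-03  1.10109265e+00
  3.22322107e-04 -1.10563331e+00]
```

View pics/w1.png

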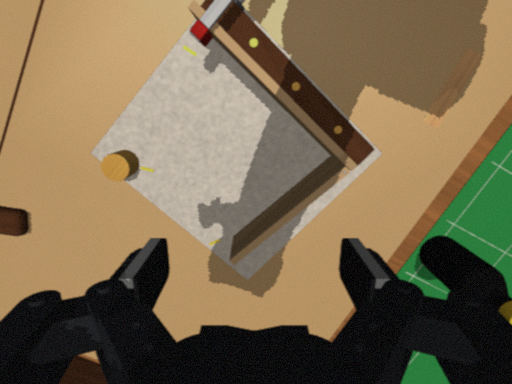

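View pics/w2.png

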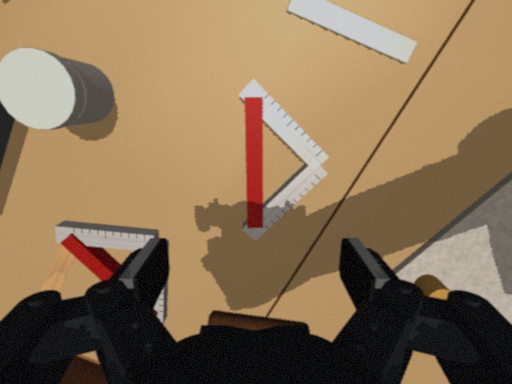

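In w2, A's red brace runs vertically from (254,97) to (255,228), with the heel on the right at about (327,165). In w1, the inside corner is near (325,165). I'll enlarge the corner and measure both.

```bash
python3 - <<'E'
from h import *
a=cv2.imread("pics/w1.png"); cv2.imwrite("pics/w1c.png",cv2.resize(a[0:290,190:390],None,fx=2,fy=2,interpolation=2))
cv2.imwrite("pics/w1d.png",cv2.resize(a[130:270,220:390],None,fx=4,fy=4,interpolation=2))
im=cv2.imread("pics/w2.png"); m=np.load("w2.npy",allow_pickle=True).item()
cs,_=cv2.findContours(redmask(im),0,1)
for c in cs:
    if cv2.contourArea(c)>1000:
        r=cv2.minAreaRect(c); b=cv2.boxPoints(r); print(r)
        Q=toplane(m,b,24); print(Q.round(1)); C=toplane(m,r[0],24)[0]; print(C)
        print([np.linalg.norm(Q[i]-Q[i-1]).round(1) for i in range(4)],[np.degrees(np.arctan2(*(Q[i]-Q[i-1])[1::-1])).round(1) for i in range(4)])
cv2.imwrite("pics/w2c.png",cv2.resize(im[60:260,200:360],None,fx=3.5,fy=3,interpolation=2))
E
```

```text
((253.5, 162.5), (14.999998092651367, 126.99998474121094), 0.0)
[[ 622.6 -273.1   24. ]
 [ 486.6 -344.2   24. ]
 [ 478.8 -329.4   24. ]
 [ 613.7 -256.4   24. ]]
[ 546.18300557 -303.03012249   24.        ]
[np.float64(19.0), np.float64(153.5), np.float64(16.7), np.float64(153.5)] [np.float64(-62.0), np.float64(-152.4), np.float64(118.0), np.float64(28.4)]
```

View pics/w1d.png

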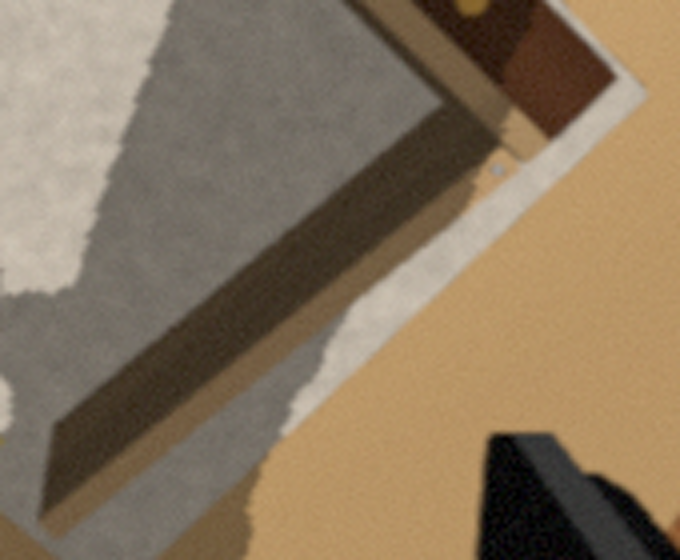

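View pics/w1c.png

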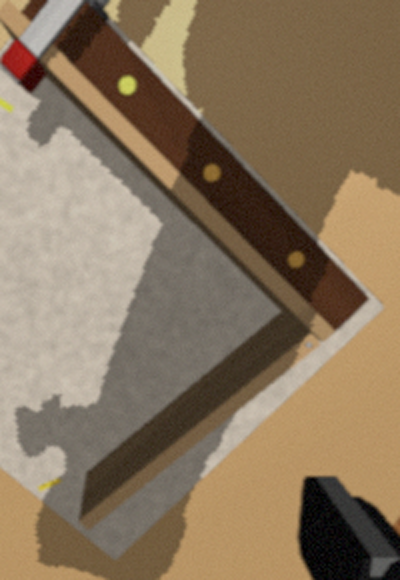

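View pics/w2c.png

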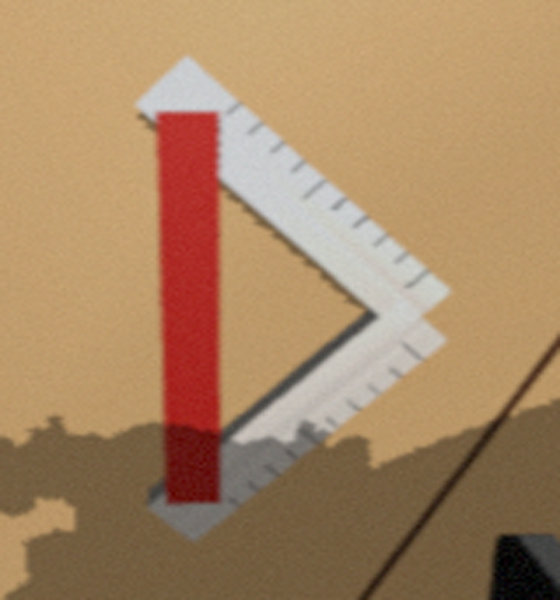

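```bash
python3 - <<'E'
from h import *
for f,roi,zs in(("w1",(190,390,0,290),(12,82)),("w2",(230,340,70,250),(20,24))):
    im=cv2.imread(f"pics/{f}.png"); m=np.load(f"{f}.npy",allow_pickle=True).item()
    L=cv2.createLineSegmentDetector(0).detect(cv2.cvtColor(im,6))[0][:,0]
    L=L-0.0
    for l in L:
        a,b=l[:2],l[2:]
        if np.linalg.norm(a-b)<28: continue
        c=(a+b)/2
        if not(roi[0]<c[0]<roi[1] and roi[2]<c[1]<roi[3]): continue
        o=[]
        for z in zs:
            A=toplane(m,[a,b],z); d=A[1]-A[0]; ang=np.degrees(np.arctan2(d[1],d[0]))%180
            o.append((z,ang.round(2),A[:,:2].round(1).tolist()))
        print(f,l.round(1),o)
m=np.load("w1.npy",allow_pickle=True).item()
print(toplane(m,[[330,156.25],[233,236.25]],12))
m=np.load("w2.npy",allow_pickle=True).item()
k=lambda x,y:[200+x/3.5,60+y/3]
Q=toplane(m,[k(187,57),k(450,290),k(195,541),k(445,340)],20);print(Q)
E
```

```text
w1 [235.8   2.9 372.5 147.6] [(12, np.float64(74.64), [[347.7, 36.4], [413.6, 276.6]]), (82, np.float64(74.64), [[364.1, 49.5], [418.2, 246.6]])]
w1 [338.6 276.9 340.8 239.4] [(12, np.float64(29.69), [[603.3, 344.2], [548.2, 312.8]]), (82, np.float64(29.69), [[574.0, 302.1], [528.7, 276.3]])]
w1 [357.8 237.2 401.5 278.4] [(12, np.float64(74.86), [[533.4, 333.0], [560.0, 431.4]]), (82, np.float64(74.86), [[516.5, 292.9], [538.4, 373.7]])]
w1 [209.2  26.7 231.5   0.3] [(12, np.float64(163.42), [[385.2, 19.5], [347.6, 30.7]]), (82, np.float64(163.42), [[394.9, 35.6], [364.1, 44.8]])]
w1 [375.8 149.6 230.7 257.8] [(12, np.float64(157.31), [[413.8, 282.1], [651.8, 182.6]]), (82, np.float64(157.31), [[418.4, 251.1], [613.8, 169.4]])]
w1 [355.5 163.3 216.5  22.2] [(12, np.float64(74.89), [[442.3, 268.4], [376.7, 25.2]]), (82, np.float64(74.89), [[441.8, 239.9], [387.9, 40.3]])]
w1 [209.4  29.3 343.4 162.8] [(12, np.float64(75.07), [[387.6, 21.0], [449.6, 253.4]]), (82, np.float64(75.07), [[396.9, 36.8], [447.7, 227.6]])]
w1 [271.3 111.3 222.7  63.6] [(12, np.float64(74.93), [[436.2, 133.3],
[... 1745 characters left out ...]
63.4] [(20, np.float64(163.73), [[584.2, -268.1], [519.7, -249.3]]), (24, np.float64(163.73), [[583.1, -268.9], [519.3, -250.3]])]
w2 [262.  120.6 262.1 200.6] [(20, np.float64(28.59), [[499.1, -317.0], [584.4, -270.5]]), (24, np.float64(28.59), [[498.9, -317.2], [583.3, -271.3]])]
w2 [296.8 158.2 271.8 133.2] [(20, np.float64(73.87), [[518.0, -259.4], [506.2, -300.1]]), (24, np.float64(73.87), [[517.6, -260.3], [506.0, -300.5]])]
[[450.48083309 232.37536832  12.        ]
 [618.46906406 169.60620388  12.        ]]
[[ 463.96775594 -346.8371665    20.        ]
 [ 498.55783164 -226.89777916   20.        ]
 [ 636.16929312 -251.931787     20.        ]
 [ 516.68150145 -217.53834422   20.        ]]
```

The measurements agree. Square A has its brace middle at about (550,-300) and yaw -106.2°. The corner is at about (451,232) with yaw -105.0°, and the end panel leans in 5.5°. Next I'll pick A up.

```bash
python3 - <<'E'
from h import *
y=np.radians(-151.2); o=[np.pi,0,y]
bot.grip(0.7,100)
bot.movel([550.3,-300.4,60],o,200)
m,im=snap("wrist","w3")
print(bot.movel([550.3,-300.4,4],o,60,threshold=15), bot.get_state()['tcp_pos'])
bot.grip(0.0,100)
s=bot.get_state(); print(s['opening'],s['contact_force'],s['t'])
bot.movel([550.3,-300.4,60],o,80)
bot.dwell(0.3)
m,im=snap("wrist","w4"); np.save("w4.npy",m,allow_pickle=True)
s=bot.get_state(); print(s['opening'],s['contact_force'],s['tcp_pos'],s['t'])
E
```

```text
False [ 550.63846462 -300.61988818    4.40823956]
0.2066096921772871 [-1.03580252  1.47706714  6.02600975] 6.75
0.2058805862046758 [ 0.31687693 -0.13889709 -4.54168361] [ 550.09675377 -300.29053571   59.60793408] 7.95
```

View pics/w4.png

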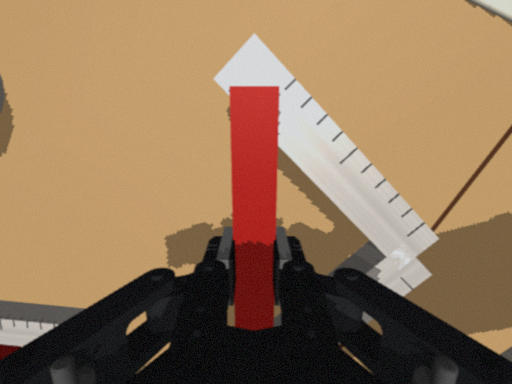

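The brace is gripped (opening 0.206, load about -4.5 N) and appears centred between the pads. Now I'll check where the heel sits relative to the TCP.

```bash
python3 - <<'E'
from h import *
im=cv2.imread("pics/w4.png"); m=np.load("w4.npy",allow_pickle=True).item()
th=np.radians(-106.2); c,s=np.cos(th),np.sin(th); Rz=np.array([[c,-s],[s,c]]); t=np.array([550.1,-300.3])
f=lambda uv,z:((toplane(m,uv,z)[:,:2]-t)@Rz).round(1)
zb=59.6-4.2
L=cv2.createLineSegmentDetector(0).detect(cv2.cvtColor(im,6))[0][:,0]
for l in L:
    a,b=l[:2],l[2:]
    if np.linalg.norm(a-b)>25 and 210<(a+b)[0]/2<440 and (a+b)[1]/2<330:
        A=f([a,b],zb+20);d=A[1]-A[0];print(l.round(),A.tolist(),np.degrees(np.arctan2(d[1],d[0])).round(2)%180)
print("brace end",f([[231,87],[279,87]],zb+24), "tip/heelcut",f([[255,34],[437,238],[431,275]],zb+20))
E
```

```text
[351. 266. 510. 361.] [[-36.4, -29.9], [-144.5, -53.8]] 12.469999999999999
[229.  86. 277.  86.] [[64.0, -48.2], [50.2, -62.0]] 45.0
[279.  87. 276. 167.] [[49.3, -62.3], [25.7, -38.3]] 134.52
[278. 146. 386. 257.] [[32.0, -45.3], [-44.5, -45.2]] 179.93
[415. 256. 439. 239.] [[-54.5, -55.2], [-54.7, -69.0]] 89.17
[361. 319. 381. 335.] [[-64.4, -13.3], [-80.1, -14.3]] 3.6399999999999864
[227. 299. 226. 324.] [[-6.4, 27.5], [-16.7, 39.0]] 131.85
[232. 224. 230. 117.] [[20.5, -4.3], [55.4, -39.3]] 134.92000000000002
[276. 169. 276. 217.] [[24.9, -37.5], [8.7, -21.4]] 135.18
[277. 236. 279. 274.] [[1.4, -15.2], [-14.5, -1.4]] 139.04
[328. 275. 363. 245.] [[-32.3, -18.6], [-31.7, -41.5]] 91.5
[241. 330. 279. 326.] [[-24.5, 36.2], [-37.3, 20.0]] 51.69
[235. 241. 235. 299.] [[13.9, 1.0], [-9.3, 24.6]] 134.51
[253.  33. 213.  78.] [[70.9, -69.0], [71.0, -45.6]] 89.76
[293.  76. 254.  33.] [[48.0, -69.3], [70.6, -69.3]] 0.0
[273. 299. 272. 252.] [[-22.9, 11.0], [-3.3, -7.7]] 136.35
brace end [[ 62.9 -48.4]
 [ 49.3 -61.9]] tip/heelcut [[ 70.2 -69.2]
 [-53.9 -68.6]
 [-68.6 -54.7]]
```

The heel sits at about (-69.5,-69.5) from the TCP and is aligned with the tool to within 0.1°. Carrying it over the case now.

```bash
cat >> h.py <<'E'
CY=-105.0; C0=np.array([451.0,232.0])
def cf(dx,dy,yaw=CY,):
    "TCP xy for heel at corner offset (dx,dy)"
    t=np.radians(CY); A=np.array([[np.cos(t),-np.sin(t)],[np.sin(t),np.cos(t)]])
    return C0+A@np.array([dx+69.7,dy+69.7])
def tocorner(v):
    t=np.radians(CY); return np.array([[np.cos(t),np.sin(t)],[-np.sin(t),np.cos(t)]])@np.array(v[:2])
def ori(dyaw=0): return [np.pi,0,np.radians(CY-45+dyaw)]
E
python3 - <<'E'
from h import *
p=bot.get_state()['tcp_pos']
bot.movel([p[0],p[1],150],None,150)
q=cf(28,28); print(q)
bot.movel([*q,150],ori(),180)
bot.dwell(0.3)
m,im=snap("wrist","w5"); np.save("w5.npy",m,allow_pickle=True)
snap("scene","s5")
s=bot.get_state(); print(s['opening'],s['contact_force'],s['tcp_pos'],s['t'])
E
python3 -c "
import cv2;a=cv2.imread('pics/s5.png');cv2.imwrite('pics/s5c.png',cv2.resize(a[100:220,220:350],None,fx=5,fy=5,interpolation=2))"
```

```text
[520.08433252 112.34242607]
0.2117303514184476 [-0.88379167 -0.63114635 -2.82832488] [520.09981993 112.23160518 149.98909807] 11.55
```

View pics/w5.png

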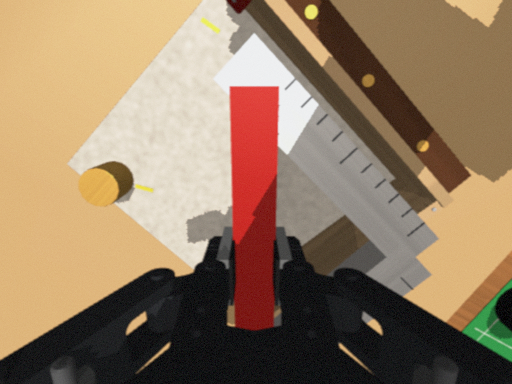

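View pics/s5c.png

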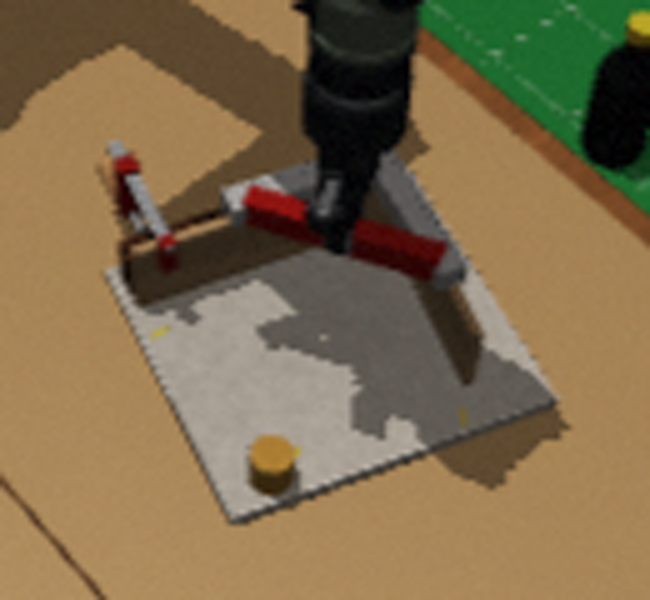

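The square hangs over the case, short of both panels. I'll re-measure the long panel's line from this static view.

```bash
python3 - <<'E'
from h import *
im=cv2.imread("pics/w5.png"); m=np.load("w5.npy",allow_pickle=True).item()
L=cv2.createLineSegmentDetector(0).detect(cv2.cvtColor(im,6))[0][:,0]
for l in L:
    a,b=l[:2],l[2:]
    if np.linalg.norm(a-b)>25 and (a+b)[0]/2>170 and (a+b)[1]/2<260 and (a+b)[0]/2<480:
        r=[]
        for z in(12,82,150+16):
            A=toplane(m,[a,b],z);A=np.array([tocorner(p[:2]-C0) for p in A]);d=A[1]-A[0];r.append((z,A.round(1).tolist()))
        print(l.round(),r,np.degrees(np.arctan2(d[1],d[0])).round(2)%180)
E
```

```text
[448. 192. 284.  -0.] [(12, [[-49.6, -30.2], [191.5, -30.8]]), (82, [[0.1, -10.8], [181.1, -11.2]]), (166, [[59.7, 12.5], [168.5, 12.3]])] 179.87
[278.  87. 275. 226.] [(12, [[144.8, 21.1], [47.8, 118.2]]), (82, [[146.0, 27.8], [73.2, 100.6]]), (166, [[147.4, 35.7], [103.7, 79.5]])] 134.98
[229.  86. 277.  86.] [(12, [[177.0, 52.0], [146.2, 21.4]]), (82, [[170.2, 51.0], [147.1, 28.0]]), (166, [[162.0, 49.7], [148.1, 35.9]])] 44.879999999999995
[232. 226. 229.  87.] [(12, [[79.6, 150.0], [176.6, 52.8]]), (82, [[97.1, 124.5], [169.9, 51.5]]), (166, [[118.0, 93.9], [161.8, 50.0]])] 134.94
[263.  -1. 442. 205.] [(12, [[204.2, -18.3], [-57.1, -17.9]]), (82, [[190.6, -1.8], [-5.5, -1.6]]), (166, [[174.3, 17.9], [56.3, 18.1]])] 179.92
[470. 175. 447. 194.] [(12, [[-50.5, -56.5], [-50.4, -29.3]]), (82, [[-0.6, -30.5], [-0.5, -10.1]]), (166, [[59.3, 0.7], [59.3, 13.0]])] 89.94
[329.  -0. 470. 174.] [(12, [[164.5, -57.4], [-49.8, -56.9]]), (82, [[160.8, -31.2], [-0.1, -30.8]]), (166, [[156.3, 0.3], [59.6, 0.5]])] 179.87
[253.  33. 233.  55.] [(12, [[192.5, 5.9], [192.4, 30.6]]), (82, [[181.8, 
[... 1091 characters left out ...]
4. 214.] [(12, [[11.5, 113.0], [6.6, 59.2]]), (82, [[46.0, 96.7], [42.3, 56.3]]), (166, [[87.3, 77.2], [85.1, 52.9]])] 84.79
[234. 237. 235. 262.] [(12, [[69.2, 157.7], [48.1, 178.9]]), (82, [[89.3, 130.3], [73.5, 146.2]]), (166, [[113.3, 97.4], [103.8, 106.9]])] 134.81
[438. 239. 415. 256.] [(12, [[-85.4, 7.0], [-85.0, 36.5]]), (82, [[-26.8, 17.1], [-26.5, 39.3]]), (166, [[43.5, 29.3], [43.7, 42.6]])] 89.15
[252. 214. 275. 176.] [(12, [[74.8, 126.3], [87.0, 81.5]]), (82, [[93.4, 106.7], [102.6, 73.0]]), (166, [[115.8, 83.2], [121.3, 62.9]])] 105.19
[239. 243. 254. 218.] [(12, [[61.4, 159.5], [69.9, 127.8]]), (82, [[83.4, 131.6], [89.8, 107.9]]), (166, [[109.8, 98.2], [113.7, 83.9]])] 105.07
```

```bash
sed -i 's/^CY=.*/CY=-105.05; C0=np.array([451.0,232.0])+np.array([-2.0,-0.5])/' h.py
# corner (+1,-1.8) in corner axes -> world: x*(cos,sin)+y*(-sin,cos)
python3 - <<'E'
import numpy as np
t=np.radians(-105.05);print(np.array([[np.cos(t),-np.sin(t)],[np.sin(t),np.cos(t)]])@[1,-1.8])
E
python3 - <<'E'
from h import *
q=cf(26,26)
bot.movel([*q,40],ori(),120); bot.movel([*q,22],ori(),60); bot.dwell(0.3)
f0=bot.get_state()['contact_force']; print(f0)
r=bot.movel([*q,15.5],None,15,threshold=4); bot.dwell(.2)
s=bot.get_state(); print(r,s['tcp_pos'],s['contact_force']-f0,s['wrist_torque'],s['opening'],s['t'])
np.save("f0.npy",f0)
snap("scene","s6"); snap("side","d6"); snap("wrist","w6")
E
python3 -c "
import cv2
a=cv2.imread('pics/s6.png');b=cv2.imread('pics/d6.png')
cv2.imwrite('pics/s6c.png',cv2.hconcat([cv2.resize(a[110:210,235:335],(400,400),interpolation=2),cv2.resize(b[115:215,175:275],(400,400),interpolation=2)]))"
```

```text
[-1.99792115 -0.49830822]
[ 0.09593554  0.08124508 -3.63432681]
True [516.71490489 114.24315232  16.65961962] [-0.56174982  1.36419844  8.5610165 ] [-0.01672507  0.09123806  0.0240914 ] 0.20937881059412428 13.9667
```

View pics/s6c.png

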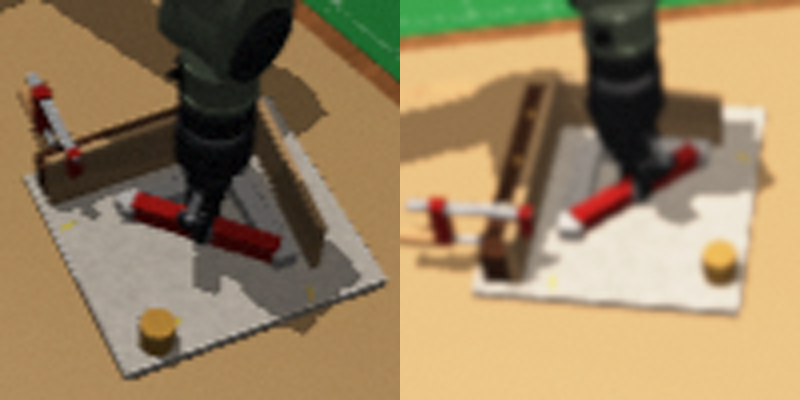

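View pics/w6.png

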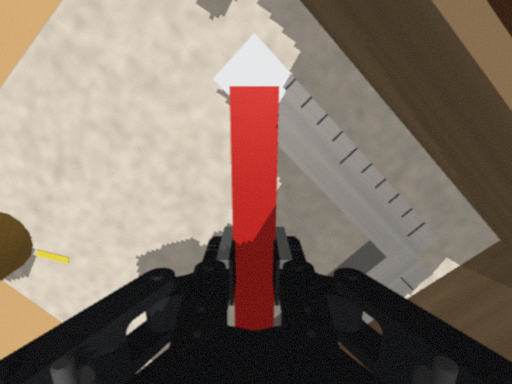

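It's flat on the board with both legs inside the case; the corner is visible at (498,240). Next, -y until it touches the long panel.

```bash
python3 - <<'E'
from h import *
f0=np.load("f0.npy")
m=imaging.camera_model("wrist")
print("corner resid",tocorner(toplane(m,[498.5,240],12)[0][:2]-C0))
def rep(tag):
    s=bot.get_state(); f=s['contact_force']-f0
    print(tag,"pos(off)",(tocorner(s['tcp_pos'][:2]-C0)-69.7).round(2),s['tcp_pos'][2].round(2),"F",tocorner(f).round(1),f[2].round(1),"M",s['wrist_torque'].round(2),"yaw",(np.degrees(s['orientation'][2])-CY+45+0).round(2),s['t'])
q=cf(26,26); bot.movel([*q,16.8],ori(),20); bot.dwell(.2); rep("lift")
q=cf(26,4); print(bot.movel([*q,16.8],ori(),40,threshold=8)); rep("a")
q=cf(26,-5); print(bot.movel([*q,16.8],ori(),10,threshold=5)); bot.dwell(.3);rep("b")
E
```

```text
corner resid [-0.52877088  0.77892611]
lift pos(off) [26.02 25.97] 16.68 F [-0.7 -0.5] 2.5 M [ 0.01 -0.11 -0.04] yaw -0.0 14.5667
False
a pos(off) [26.01  3.75] 16.73 F [ 0.5 -0.5] -0.2 M [-0.1  -0.05 -0.01] yaw 0.01 15.2667
True
b pos(off) [26.13 -0.41] 16.65 F [-1.1  1.6] 8.2 M [ 0.16 -0.2  -0.04] yaw -0.02 16.2
```

```bash
cat >> h.py <<'E'
f0=np.load("f0.npy")
def rep(tag):
    s=bot.get_state(); f=s['contact_force']-f0
    print(tag,"off",(tocorner(s['tcp_pos'][:2]-C0)-69.7).round(2),s['tcp_pos'][2].round(2),"F",tocorner(f).round(1),f[2].round(1),"M",s['wrist_torque'].round(2),"dyaw",(np.degrees(s['orientation'][2])-CY+45).round(2),round(s['t'],2),flush=True)
    return f
E
python3 - <<'E'
from h import *
for dy in(-0.4,-0.8,-1.2,-1.6,-2.0):
    q=cf(26,dy); bot.movel([*q,16.8],ori(),10); bot.dwell(.25); f=rep(dy)
    if np.hypot(*f[:2])>10: break
E
```

```text
-0.4 off [26.1  -0.44] 16.67 F [-0.1  1.8] 3.4 M [-0.07 -0.37  0.05] dyaw -0.0 16.71
-0.8 off [26.08 -0.46] 16.77 F [0.9 4.4] 0.2 M [-0.34 -0.9   0.03] dyaw -0.01 17.21
-1.2 off [26.07 -0.45] 16.87 F [0.4 5. ] -0.2 M [-0.48 -1.1   0.04] dyaw -0.01 17.71
-1.6 off [26.07 -0.44] 16.96 F [1.1 5.6] -1.7 M [-0.52 -1.31 -0.  ] dyaw -0.01 18.21
-2.0 off [26.06 -0.44] 17.04 F [0.2 7.2] -1.9 M [-0.58 -1.44  0.08] dyaw -0.02 18.71
```

Contact with the long panel is at y = -0.44, with about 4 N/mm of push stiffness. Now I'll slide it along the panel in -x, keeping it pressed.

```bash
python3 - <<'E'
from h import *
bot.movel([*cf(26,-1.8),16.5],ori(),10)
for dx in(16,10,6,3.5,2.2,1.2,0.6,0.,-.5):
    bot.movel([*cf(dx,-1.8),16.5],ori(),30 if dx>7 else 10); bot.dwell(.15); f=rep(dx)
    if tocorner(f)[0]>9: break
snap("scene","s7"); snap("side","d7"); snap("wrist","w7")
E
python3 -c "
import cv2
a=cv2.imread('pics/s7.png');b=cv2.imread('pics/d7.png')
cv2.imwrite('pics/s7c.png',cv2.hconcat([cv2.resize(a[110:210,235:335],(400,400),interpolation=2),cv2.resize(b[115:215,175:275],(400,400),interpolation=2)]))"
```

```text
16 off [16.26 -0.45] 16.88 F [1.  5.8] 0.9 M [-0.65 -1.14  0.06] dyaw -0.02 19.59
10 off [10.6  -0.48] 16.88 F [1.7 6.3] 1.2 M [-0.89 -1.02  0.14] dyaw -0.03 20.09
6 off [ 7.37 -0.45] 16.88 F [5.5 6.3] 1.7 M [-1.24 -0.98  0.1 ] dyaw -0.05 20.79
3.5 off [ 4.87 -0.48] 16.88 F [5.5 5.4] 1.9 M [-1.22 -0.94  0.15] dyaw -0.05 21.34
2.2 off [ 3.61 -0.48] 16.88 F [5.1 6.5] 3.8 M [-1.22 -0.92  0.15] dyaw -0.06 21.77
1.2 off [ 2.65 -0.46] 16.86 F [4.9 6.1] 2.3 M [-1.32 -0.94  0.11] dyaw -0.06 22.18
0.6 off [ 2.13 -0.48] 16.86 F [6.7 6.7] 3.0 M [-1.38 -0.97  0.09] dyaw -0.06 22.57
0.0 off [ 1.51 -0.48] 16.86 F [5.3 6.5] 3.3 M [-1.32 -0.9   0.09] dyaw -0.06 22.98
-0.5 off [ 1.06 -0.5 ] 16.87 F [5.  6.1] 3.2 M [-1.34 -0.93  0.07] dyaw -0.06 23.38
```

View pics/s7c.png

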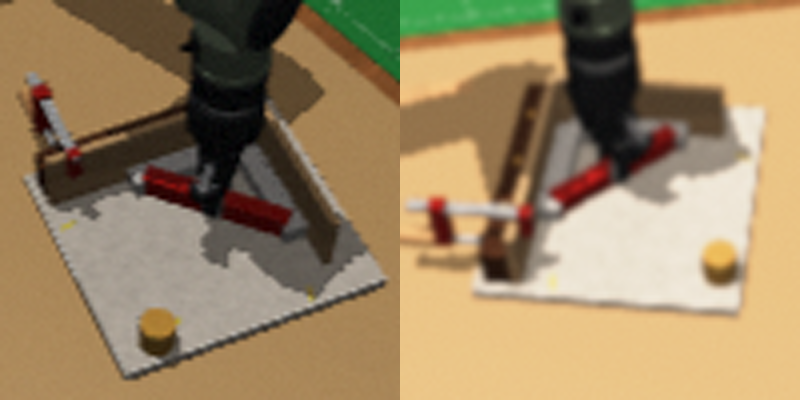

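View pics/w7.png

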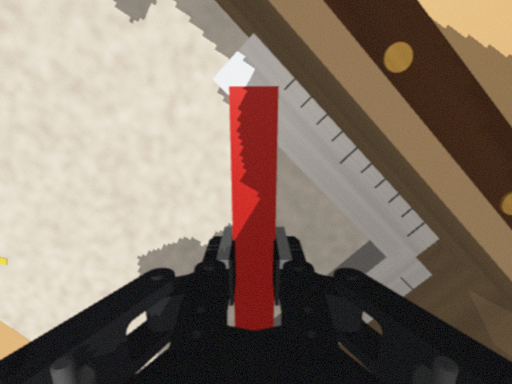

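Fx is steady at about 5 N, which is the panel turning plus friction, and the heel is still about 1 mm out. I'll continue in small steps until it stalls.

```bash
python3 - <<'E'
from h import *
s=bot.get_state(); px=tocorner(s['tcp_pos'][:2]-C0)[0]-69.7
for dx in(-1,-1.5,-2,-2.5,-3,-3.5,-4):
    bot.movel([*cf(dx,-2.0),16.4],ori(),10); bot.dwell(.2); f=rep(dx)
    s=bot.get_state(); x=tocorner(s['tcp_pos'][:2]-C0)[0]-69.7
    if tocorner(f)[0]>8 or px-x<0.15: break
    px=x
m,_=snap("wrist","w8"); np.save("w8.npy",m,allow_pickle=True)
E
```

```text
-1 off [ 0.66 -0.5 ] 16.85 F [5.6 6.7] 3.1 M [-1.42 -0.97  0.1 ] dyaw -0.07 23.98
-1.5 off [ 0.1  -0.48] 16.85 F [5.5 6.5] 2.1 M [-1.38 -0.95  0.16] dyaw -0.06 24.43
-2 off [-0.39 -0.52] 16.83 F [6.4 5.8] 4.3 M [-1.44 -0.93  0.11] dyaw -0.06 24.88
-2.5 off [-0.9  -0.47] 16.85 F [5.8 7.2] 2.8 M [-1.4  -0.94  0.1 ] dyaw -0.06 25.32
-3 off [-0.95 -0.52] 16.83 F [6.9 7. ] 4.0 M [-1.62 -0.9   0.08] dyaw -0.08 25.77
```

View pics/w8.png

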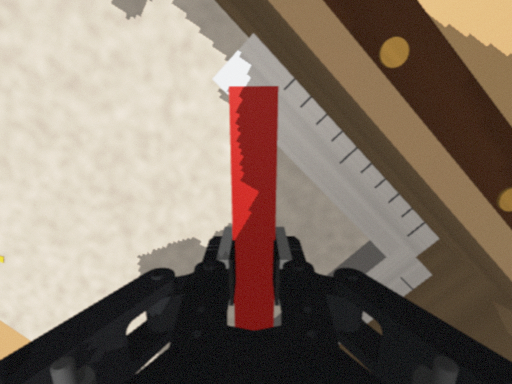

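It stalled at x = -0.95, so the heel looks to be home. One more small press to confirm it's a hard stop, then I'll check the angles in the pictures.

```bash
python3 - <<'E'
from h import *
bot.movel([*cf(-3.5,-2.6),16.4],ori(),10); bot.dwell(.3); rep(-3.5)
for n in("scene","side","wrist"):
    m,im=snap(n,n+"9"); np.save(n+"9.npy",m,allow_pickle=True)
    L=cv2.createLineSegmentDetector(0).detect(cv2.cvtColor(im,6))[0][:,0]
    for l in L:
        a,b=l[:2],l[2:]
        if np.linalg.norm(a-b)<22: continue
        A=toplane(m,[a,b],82);A=np.array([tocorner(p[:2]-C0) for p in A]);B=toplane(m,[a,b],12);B=np.array([tocorner(p[:2]-C0) for p in B])
        d=A[1]-A[0]; g=np.degrees(np.arctan2(d[1],d[0]))%180
        if abs(g-90)<8 and -80<B[:,0].mean()<60 and -60<B[:,1].min() and B[:,1].max()<260: print(n,l.round(),"z82",A.round(1).tolist(),"z12",B.round(1).tolist(),g.round(2))
a=cv2.imread('pics/scene9.png');b=cv2.imread('pics/side9.png')
cv2.imwrite('pics/s9c.png',cv2.hconcat([cv2.resize(a[120:200,250:330],(400,400),interpolation=2),cv2.resize(b[125:205,190:270],(400,400),interpolation=2)]))
E
```

```text
-3.5 off [-1.02 -0.51] 16.9 F [9.2 8.2] 4.3 M [-1.94 -1.19  0.14] dyaw -0.09 26.38
scene [302. 140. 326. 172.] z82 [[-1.9, 35.8], [-13.1, 221.4]] z12 [[-35.4, -15.9], [-47.3, 180.9]] 93.47
scene [312. 165. 300. 146.] z82 [[20.2, 169.5], [22.3, 64.9]] z12 [[-12.0, 125.9], [-9.7, 14.9]] 91.19
wrist [137. 374. 169. 347.] z82 [[85.8, 110.4], [85.5, 93.5]] z12 [[55.4, 193.3], [54.8, 161.1]] 88.81
wrist [168. 342. 135. 371.] z82 [[87.0, 92.3], [87.0, 109.9]] z12 [[57.7, 158.8], [57.6, 192.3]] 90.16
wrist [403. 296. 431. 275.] z82 [[46.7, 26.6], [46.7, 16.0]] z12 [[-19.0, 33.9], [-18.9, 13.8]] 90.1
wrist [328. 275. 368. 240.] z82 [[68.8, 38.1], [69.3, 22.1]] z12 [[23.1, 55.9], [24.1, 25.4]] 91.86
wrist [415. 256. 439. 239.] z82 [[55.3, 15.8], [55.1, 7.4]] z12 [[-2.7, 13.4], [-2.9, -2.6]] 88.96
wrist [386. 257. 366. 272.] z82 [[61.3, 22.0], [61.4, 29.3]] z12 [[8.8, 25.1], [9.0, 39.0]] 88.9
```

View pics/s9c.png

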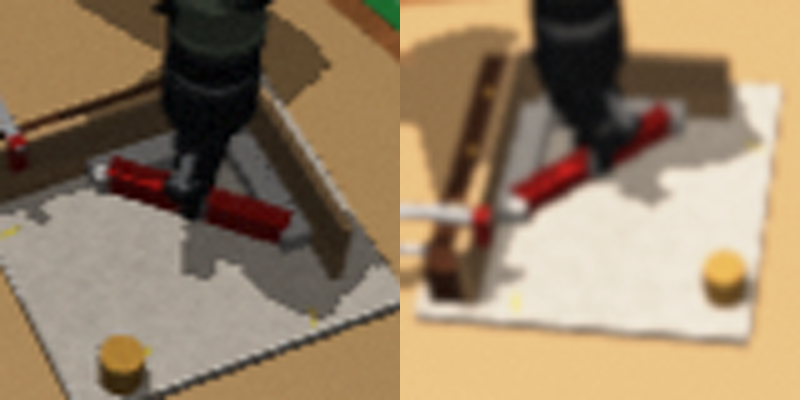

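It's a hard stop: only 0.07 mm more for 0.5 mm commanded, with Fx 9.2 N and Fy 8.2 N. Both legs look flush in the scene crop. I'll make one closer check of the end panel's angle before handing in.

```bash
python3 - <<'E'
from h import *
a=cv2.imread('pics/scene9.png'); cv2.imwrite('pics/z9.png',cv2.resize(a[130:185,285:340],(770,770//1),interpolation=2)[:600])
m=imaging.camera_model("scene")
# expected edges for joint = -1,0,1 deg, drawn tip points
t=np.radians(CY);A=np.array([[np.cos(t),-np.sin(t)],[np.sin(t),np.cos(t)]])
for j in(-5.2,-1.,0,1.):
    r=np.radians(j); X=[]
    for lx,ly,z in((0,180,82),(-9,180,82),(0,180,12),(-9,180,12),(0,60,82),(-9,60,82)):
        p=np.array([-1+lx*np.cos(r)-ly*np.sin(r),-.5+lx*np.sin(r)+ly*np.cos(r)]); X.append([*(C0+A@p),z])
    u=proj(m,X); print(j,((u-[285,130]+.5)*14).round().tolist())
E
```

```text
-5.2 [[416.0, 518.0], [446.0, 510.0], [386.0, 662.0], [414.0, 654.0], [258.0, 203.0], [286.0, 196.0]]
-1.0 [[459.0, 505.0], [487.0, 495.0], [427.0, 650.0], [455.0, 640.0], [271.0, 199.0], [299.0, 190.0]]
0 [[469.0, 501.0], [497.0, 491.0], [437.0, 646.0], [464.0, 636.0], [275.0, 198.0], [302.0, 189.0]]
1.0 [[479.0, 498.0], [507.0, 487.0], [446.0, 643.0], [473.0, 632.0], [278.0, 197.0], [305.0, 187.0]]
```

View pics/z9.png

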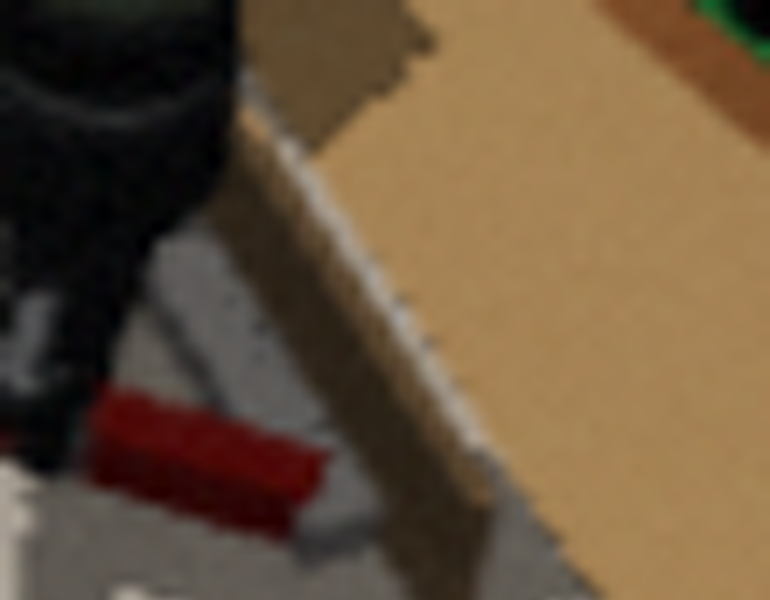

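The end panel's top tip is at crop (495,490). The prediction is (497,491) for square and (487,495) for -1°, so the panel is square to within a few tenths of a degree. Handing in.

```bash
python3 - <<'E'
from h import *
bot.dwell(.3); rep("end"); print(bot.get_state()['opening'])
bot.sign_off()
E
```

```text
end off [-1.01 -0.49] 16.91 F [8.4 8. ] 3.9 M [-1.99 -1.1   0.18] dyaw -0.1 26.82
0.20640198997063638
the job is handed in; nothing more can be done
```

I picked up the square nearest the base (627 mm away) by its brace. I laid it flat on the board, pressed it against the long panel, then slid it into the inside corner, swinging the end panel out with it. I handed in at 26.8 s, still gripping at 100 N and pressing; no verdict was reported.

**Last checks:**
- **Press:** about 8 N towards each panel at the wrist. Part of the push towards the end panel is friction along the long panel, so the force on the end panel itself is lower.
- **Hard stop:** a further 0.5 mm of commanded push moved the square only 0.07 mm.
- **Angle to the long panel:** the gripper's yaw was within 0.1° of the direction I measured for it.
- **End panel:** its tip matches a right angle to a few tenths of a degree in the scene picture. One rough line fit on a short edge gave about 1.2° past square; I put that down to the low resolution of that picture.
- **Height:** the tool stood about 0.25 mm above its height at first board contact, so the square is essentially flat.
- **Corner position:** the square stopped about 1 mm from where my camera estimate put the corner, which is within calibration error.
- **Bystanders:** I saw no contact with any of them. The brass weight looked unmoved in the last views; I did not re-measure the others.

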